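Square the keepsake box up on the shop's display ledge

ROBOT

A 6-joint arm with a two-finger parallel gripper is mounted at the origin on the work surface. World frame = base frame: x ahead of the robot, y to its left, z up, the work surface at z = 0. Lengths are in m, angles in degrees, forces in N, time in s.
With the tool pointing down it reaches from about 0.35 to 0.875 m from the base axis. Payload 4.2 kg.
Tool frame: the origin (TCP) lies on the centre line of the jaws, within the pads' length; the fingertips stand r.tip_extent ahead of it and the grasp point (between the pads) lies 11 mm behind it (r.tip_extent is the distance from the TCP to the fingertips, in m); z points along the fingers, y is the line along which they close (so a half turn about z gives the same grasp; the last joint's range is limited). The gripper opens to 87 mm and grips with 3 to 60 N. Pads are 19 mm wide; open, the fingers measure 117 mm over their backs; the gripper's body (75 mm by 190 mm) begins 51 mm behind the grasp point.
Start: joints at [-48.438, 22.042, 0.453, 0, -68.411, -14.817], TCP at [0.281, -0.558, 0.231] pointing down, gripper open.
Joint ranges: [-179.83, 179.83], [-69.29, 118.12], [-61.27, 80.66], [-181.25, 117.63], [-171.15, -9.14], [-177.46, 177.46]. Speed limits (degrees/s): [159.86, 159.86, 180, 180, 180, 180].

INTERFACE

Orientations are given as a 3x3 rotation matrix whose columns are the frame's x, y, z axes.
In Python, from station import r gives the robot as it stands.
- The arm moves only by the shell command python3 -m jog 'ROWS'. ROWS is text: rows parted by semicolons, each of 5 numbers parted by spaces: the opening, from 0 (shut) to 1 (fully open), then the shift along the world's x, y, z in mm, then the turn about the world's z in degrees. In form: hand dx dy dz roll; .... A call has 1 to 5 rows; each row shifts and turns the commanded pose from where the row before left it; what a row does not reach is not made up. A row lasts 1/8 s, in which the tool goes at most 62.5 mm and 10.7 degrees, less where a joint would pass 70% of its speed; a pose out of reach is approached as far as the arm can. A call is refused whole if a number of a shift passes 62.5 or a number of a turn 10.7, either way. A call with a gripper value outside its range is refused whole. The fingers move at their own pace and stop on an object; the grip force is fixed at half the most. Time passes only in rows, so rows that do not move let the fingers close. It gives the time, the measured TCP pose, the force, the opening and the grip force at its end, in the units of the state.
- r.sense(): the state, without advancing time (a new reading comes with each control period).
- r.capture(name): name is "scene" or "top" or "wrist"; returns a dict with "pixels" (480x640x3 uint8, red, green, blue), "fovy" (degrees; the focal length in pixels is half the picture's height over the tangent of half this angle, whatever the lens; pixels are square), "cx", "cy" (the principal point, pixels), "origin" and "orientation" of the camera in the world; the wrist camera has in their place "T_tool_cam" (4x4, takes a point from camera to tool coordinates, whose origin is the TCP and whose axes are the flange's). Camera axes: x right, y down, z forward; pixel columns grow to the right and rows downward; lengths in m; the calibration is good to about 2 mm. A picture is of the moment at which its call begins: read the wrist's pose just before it. There is no depth.
- r.finish_job(): hands the job in; it is judged then, once.
The state is a dict: "time_s": time; "joints": joint angles; "joint_velocities": joint speeds; "effort": joint torques, N m; "tcp_pos": TCP position; "ee_rot": TCP orientation; "wrist_force": force on the tool from outside, world axes, zero at the start; "moment": the same for the moment, N m; "gripper_width": opening from 0.0 (shut) to 1.0 (fully open); "gripper_force": force on a finger pad.
Only numpy, scipy, OpenCV 4.12 (cv2) and the standard library are available. Lean on these libraries where they do the work, as an engineer would, in place of code of your own. Each camera call takes 0.05 s, during which the arm holds its last target. There are 200 camera calls.

TASK

Push the wooden keepsake box along the table until it stands square with its long back side flush against the wooden display ledge and its short end up against the upright divider, on the side of the divider where it already is. Only push it with the fingers: do not grasp, lift or tip it, and leave the candle jar, the glass cup and the little birdcage where they stand. Finish with the hand clear of everything.

Things in the scene. Friction and masses are not known exactly. Their poses are not given: they have to be found in the camera images.
- keepsake_box: Loose wooden box, closed, solid: 92 mm along its x, 130 mm along y, 60 mm high, 0.25 to 0.5 kg; too wide to grasp. Origin: centre of its underside. Front with a brass clasp looks to -x, the long back (goes to the ledge) to +x, short ends to +y and -y. Starts on the robot side of the ledge, left or right of the divider, turned up to 30 degrees from square with the ledge.
- ledge: Light wooden batten fixed on the table: 620 mm along its y, 20 mm deep, 22 mm high. Origin at table level in the middle of the long face that looks to the robot; that face is the plane x = 0 of its frame, and the batten lies at x = 0 to 20 mm. Its x points away from the robot, within 7 degrees of world x; z up.
- divider: Light wooden upright fixed square to the ledge, standing out from it towards the robot: 80 mm along x, 20 mm thick along y, 60 mm high. Axes parallel to the ledge's. Origin at table level, middle of its end at the ledge face: it lies at x = -80 to 0 mm, y = -10 to +10 mm of its frame.
- candle_jar: Bystander: amber glass jar with a metal lid, 60 mm across, 85 mm high, loose, on the other side of the divider from the box. Origin at the centre of its underside.
- glass_cup: Bystander: open glass tealight cup, 56 mm across, 50 mm high, loose, on the robot side, roughly in line with the divider. Origin at the centre of its underside.
- birdcage: Bystander: small white wire birdcage ornament, 64 mm across, 97 mm high, loose, standing beyond the ledge. Origin at the centre of its underside.
Not all that is in view belongs to the job. Of the things that look like the divider, take the one that is farthest to the robot's left at the start. Of the things that look like the keepsake_box, the larger one is meant.

How it is judged (in metres and radians):
At the end, for the whole second after the job is handed in: The box stands flat and at rest on the table, its long back side within 5 mm of the ledge's face and within 0.05 rad of parallel with it, its short end within 5 mm of the divider's side. It is on the side of the divider where it began (less than 204 mm from its start) (x of keepsake_box in the frame of ledge between -0.051 and -0.041 m and angle between the x axis of keepsake_box and the x axis of ledge, either way round below 0.05 rad and (y of keepsake_box in the frame of divider between 0.07 and 0.08 m or y of keepsake_box in the frame of divider between -0.08 and -0.07 m) and height (world z) of keepsake_box below 0.005 m and angle between keepsake_box's own z axis and vertical below 0.05 rad and linear speed of keepsake_box below 0.01 m/s and distance of keepsake_box from where it was at the start of the episode below 0.204 m); the robot touches nothing.
It fails at once if the keepsake box is lifted or tipped (height (world z) of keepsake_box above 0.012 m or angle between keepsake_box's own z axis and vertical above 0.2 rad).
It fails at once if the candle jar is moved or knocked over (distance of candle_jar from where it was at the start of the episode above 0.015 m or angle between candle_jar's own z axis and vertical above 0.3 rad).
It fails at once if the glass cup is moved or knocked over (distance of glass_cup from where it was at the start of the episode above 0.015 m or angle between glass_cup's own z axis and vertical above 0.3 rad).
It fails at once if the birdcage is moved or knocked over (distance of birdcage from where it was at the start of the episode above 0.015 m or angle between birdcage's own z axis and vertical above 0.3 rad).
It also fails if it takes over 48 s, if anything falls off the work surface, if the arm or the gripper's body presses on something with over 40 N, if the wrist force passes 120 N, or if a joint passes its speed limit or range.

## Working session

There is one attempt and no reset: what is moved stays moved. The work goes in short steps, Python scripts to look and compute and a shell command to move; the robot and the scene stay as the last step left them, time stands still between calls to the robot, and variables do not carry over. Pictures are saved under pics/ and viewed, at most 10 in all, crops included, and the job is handed in when it is done.

```bash
mkdir -p pics
cat > h.py <<'E'
import numpy as np, cv2
from station import r
def cap(n):
    d=r.capture(n); return d
def ray(d,u,v):
    f=240/np.tan(np.radians(d["fovy"])/2)
    return np.array(d["origin"]), np.array(d["orientation"])@np.array([(u-d["cx"])/f,(v-d["cy"])/f,1])
def onz(d,u,v,z):
    o,q=ray(d,u,v); return o+q*(z-o[2])/q[2]
def save(d,n): cv2.imwrite("pics/"+n,cv2.cvtColor(d["pixels"],cv2.COLOR_RGB2BGR))
E
python3 - <<'E'
from h import *
import pickle
for n in("scene","top"):
    d=cap(n); save(d,n+"0.png"); pickle.dump(d,open(n+"0.pkl","wb")); print(n,d["fovy"],d["cx"],d["cy"],d["origin"],np.round(d["orientation"],3).tolist())
print(r.tip_extent,r.sense())
E
```

```text
scene 50.580610242325776 323.3988069364966 240.2045235704955 [1.3780567  0.49075013 0.6047658 ] [[-0.535, 0.47, -0.702], [0.845, 0.309, -0.436], [0.012, -0.827, -0.562]]
top 54.51521289220675 317.9989952978185 232.77008496232574 [0.59708831 0.06024693 0.80533754] [[0.025, -0.998, 0.061], [-1.0, -0.026, -0.017], [0.019, -0.06, -0.998]]
0.008 {'time_s': 0.1, 'joints': array([-4.84367104e+01,  2.20859794e+01,  3.87739895e-01, -2.33508494e-02,
       -6.84128741e+01, -1.48180203e+01]), 'joint_velocities': array([-0.04219004, -0.09342627,  0.30949591,  0.08940019,  0.03469847,
       -0.0034531 ]), 'effort': array([-8.90964984e-04, -3.91687918e+01,  1.87934089e+01,  4.23188388e+00,
        1.34612177e-02, -7.98844280e-05]), 'tcp_pos': array([ 0.2810488 , -0.55765445,  0.22957895]), 'ee_rot': array([[-8.93083671e-01, -4.49889486e-01, -1.00305218e-03],
       [-4.49890585e-01,  8.93082058e-01,  1.70242760e-03],
       [ 1.29903630e-04,  1.97167402e-03, -9.99998048e-01]]), 'wrist_force': array([ 0.02800176,  0.50655416, -0.12718513]), 'moment': array([ 0.01720985,  0.03312284, -0.01918103]), 'gripper_force': 0.0, 'gripper_width': 1.002680483402388}
```

View pics/top0.png

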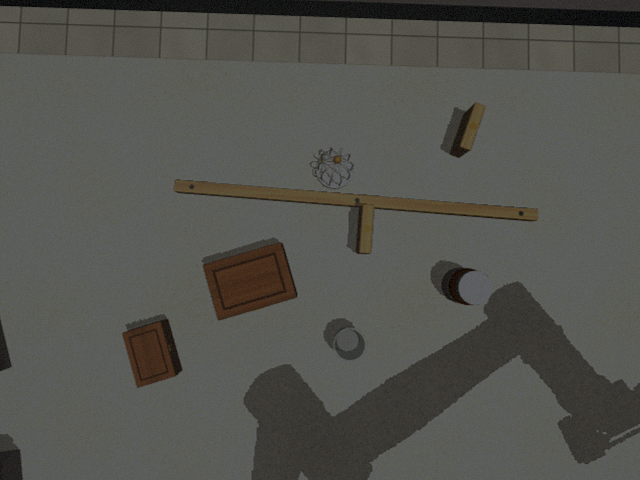

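View pics/scene0.png

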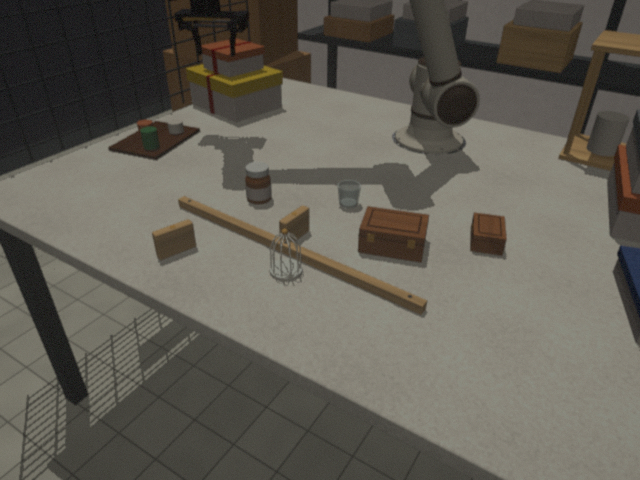

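Top view: keepsake-box candidates are (250,281), the larger, and (150,352), which is smaller, so I take (250,281). Divider candidates are (366,228), which is joined to the ledge and farther to the robot's left (image left = +y), and (468,130), a loose decoy, so I take (366,228). The jar is at (470,287), the cup at (346,340) and the birdcage at (332,167).

```bash
cat >> h.py <<'E'
def box_top(d):
    "box top face: red-brown mask, largest blob, min-area rect on z=.06"
    hsv=cv2.cvtColor(d["pixels"],cv2.COLOR_RGB2HSV)
    m=cv2.inRange(hsv,(0,90,55),(14,255,255)); m[:, 420:]=0
    m=cv2.morphologyEx(m,cv2.MORPH_CLOSE,np.ones((7,7)))
    m=cv2.morphologyEx(m,cv2.MORPH_OPEN,np.ones((5,5)))
    c=max(cv2.findContours(m,cv2.RETR_EXTERNAL,cv2.CHAIN_APPROX_NONE)[0],key=cv2.contourArea)
    P=np.array([onz(d,*p[0],.06)[:2] for p in c],np.float32)
    return cv2.minAreaRect(P*1000),cv2.boxPoints(cv2.minAreaRect(P*1000)),m
E
python3 - <<'E'
from h import *
import pickle
d=pickle.load(open("top0.pkl","rb"))
rc,bp,m=box_top(d); print("box",rc,bp.round(1).tolist())
hsv=cv2.cvtColor(d["pixels"],cv2.COLOR_RGB2HSV)
for u,v in((250,281),(450,206),(366,230),(362,240),(280,300),(215,300)): print(u,v,hsv[v,u])
w=cv2.inRange(hsv,(14,60,60),(30,255,255))
# ledge lower top edge (robot side) at z=.022, per column
pts=[]
for u in list(range(185,350,4))+list(range(385,530,4)):
    col=np.nonzero(w[170:225,u])[0]
    if len(col)>4: pts.append(onz(d,u,170+col.max()+.5,.022)[:2])
    
pts=np.array(pts)*1000; 
for _ in range(3):
    k=np.polyfit(pts[:,1],pts[:,0],1); e=pts[:,0]-np.polyval(k,pts[:,1]); pts=pts[abs(e)<3]
print("ledge x=a*y+b",k,len(pts),e.std(), "yaw deg",-np.degrees(np.arctan(k[0])))
# divider left/right top edges by row
L=[];R=[]
for v in range(214,246,2):
    c=np.nonzero(w[v,345:385])[0]+345
    print(v,c.min(),c.max(),end=" | "); L.append(onz(d,c.min()-.5,v,.06)[:2]*1000); R.append(onz(d,c.max()+.5,v,.06)[:2]*1000)
print(np.round(L[::5],1).tolist(),np.round(R[::5],1).tolist())
for n,(u,v,z) in dict(ledgeL=(175,185,.022),ledgeR=(537,215,.022),jar=(475,288,.085),cuptop=(346,336,.05),divend=(364,253,.06)).items(): print(n,onz(d,u,v,z).round(4))
big=cv2.resize(d["pixels"][150:370,110:510],None,fx=2,fy=2,interpolation=2)
big=np.clip(big.astype(int)*2,0,255).astype(np.uint8)
for p in ():pass
cv2.imwrite("pics/crop.png",big[...,::-1])
E
```

```text
box ((563.541259765625, 155.08395385742188), (91.26209259033203, 128.81849670410156), 17.8277530670166) [[500.3999938964844, 202.39999389648438], [539.7999877929688, 79.80000305175781], [626.7000122070312, 107.69999694824219], [587.2999877929688, 230.39999389648438]]
250 281 [ 15 170  66]
450 206 [ 17 122  88]
366 230 [ 23 150  92]
362 240 [ 21 105  92]
280 300 [ 12 139  64]
215 300 [ 13 135  72]
ledge x=a*y+b [5.31207590e-02 6.93872518e+02] 79 0.5096036712048052 yaw deg -3.040737308676549
214 362 373 | 216 362 373 | 218 362 373 | 220 361 372 | 222 361 372 | 224 362 372 | 226 361 372 | 228 361 372 | 230 361 372 | 232 361 371 | 234 361 371 | 236 360 371 | 238 360 371 | 240 360 371 | 242 360 370 | 244 360 371 | [[674.7, -21.7], [658.5, -22.1], [642.4, -20.8], [626.3, -19.5]] [[675.2, -41.1], [659.0, -39.8], [642.8, -38.5], [626.8, -38.7]]
ledgeL [0.7193 0.2899 0.022 ]
ledgeR [ 0.6849 -0.3254  0.022 ]
jar [ 0.5617 -0.1972  0.085 ]
cuptop [ 0.4784 -0.0017  0.05  ]
divend [ 0.612 -0.027  0.06 ]
```

View pics/crop.png

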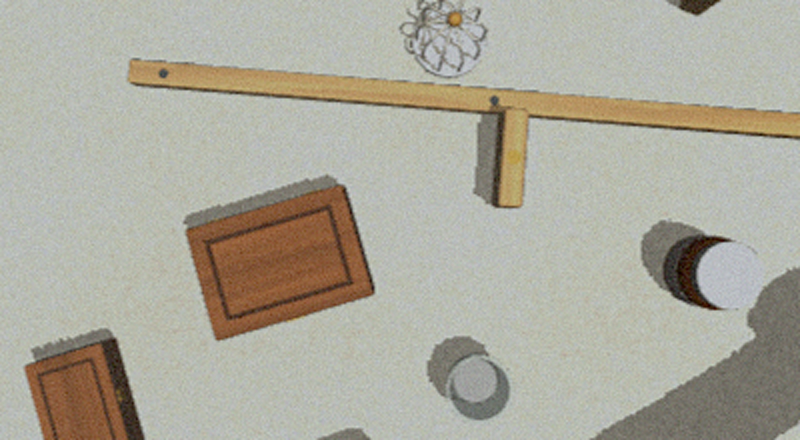

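The enlarged crop confirms both choices. The box measures 91×129 mm and is turned about 21° from the ledge. The divider at (366,228) stands square on the ledge.

Plan: push +x with the two spread fingers, which squares the box to the ledge, then push −y along the ledge to the divider.

```bash
python3 -m jog '0.8 15 60 0 -10; 0.8 16 60 0 -10; 0.8 16 60 0 -9.8; 0.8 16 60 0 0; 0.8 16 60 0 0'
python3 -m jog '0.8 16 60 0 0; 0.8 16 60 0 0; 0.8 16 60 0 0; 0.8 16 60 0 0; 0.8 16 60 0 0'
python3 - <<'E'
from h import *
import pickle
d=pickle.load(open("top0.pkl","rb"))
for n,(u,v,z) in dict(cage_centre_mid=(332,172,.03),small=(181,372,.04),cage_tip=(337,159,.09)).items(): print(n,onz(d,u,v,z).round(4))
E
```

```text
time_s: 0.72
tcp_pos: [0.3595, -0.2602, 0.2304]
ee_rot: [[-0.999, 0.042, -0.0], [0.042, 0.999, 0.0], [0.0, 0.0, -1.0]]
wrist_force: [0.6, 0.7, 0.5]
gripper_width: 0.803
gripper_force: 0.0
time_s: 1.35
tcp_pos: [0.4394, 0.04, 0.2307]
ee_rot: [[-0.999, 0.041, 0.0], [0.041, 0.999, 0.0], [-0.0, 0.0, -1.0]]
wrist_force: [1.0, -0.3, -0.1]
gripper_width: 0.804
gripper_force: 0.0
cage_centre_mid [0.7474 0.026  0.03  ]
small [0.4138 0.2619 0.04  ]
cage_tip [0.7564 0.0214 0.09  ]
```

```bash
python3 -m jog '0.8 14 54 0 -0.7; 0.8 14 54 0 0; 0.8 0 0 -60 0; 0.8 0 0 -60 0; 0.8 0 0 0 0'
python3 -m jog '0.8 0 0 -45 0; 0.8 0 0 -30 0; 0.8 0 0 -15 0; 0.8 0 0 0 0'
```

```text
time_s: 1.98
tcp_pos: [0.4643, 0.144, 0.1067]
ee_rot: [[-0.998, 0.054, -0.01], [0.054, 0.999, -0.006], [0.009, -0.007, -1.0]]
wrist_force: [-0.0, 0.2, 0.5]
gripper_width: 0.801
gripper_force: 0.0
time_s: 2.48
tcp_pos: [0.4688, 0.1464, 0.0219]
ee_rot: [[-0.999, 0.054, 0.002], [0.054, 0.999, 0.001], [-0.002, 0.001, -1.0]]
wrist_force: [0.1, 0.7, 0.4]
gripper_width: 0.801
gripper_force: 0.0
```

```bash
python3 -m jog '0.8 15 -0.8 0 0; 0.8 7 -0.4 0 0; 0.8 7 -0.4 0 0; 0.8 7 -0.4 0 0; 0.8 7 -0.4 0 0'
python3 -m jog '0.8 7 -0.4 0 0; 0.8 7 -0.4 0 0; 0.8 7 -0.4 0 0; 0.8 7 -0.4 0 0; 0.8 7 -0.4 0 0'
python3 - <<'E'
from h import *
d=cap("top"); save(d,"p1.png"); rc,bp,m=box_top(d); print(rc,bp.round(1).tolist())
E
```

```text
time_s: 3.1
tcp_pos: [0.5108, 0.1434, 0.0206]
ee_rot: [[-0.999, 0.054, -0.0], [0.054, 0.999, -0.0], [0.0, -0.0, -1.0]]
wrist_force: [-2.2, 0.4, 0.6]
gripper_width: 0.802
gripper_force: 0.9
time_s: 3.72
tcp_pos: [0.546, 0.1415, 0.0206]
ee_rot: [[-0.999, 0.054, 0.0], [0.054, 0.999, 0.0], [-0.0, 0.0, -1.0]]
wrist_force: [-2.0, 0.2, 0.5]
gripper_width: 0.8
gripper_force: 0.6
((617.4403686523438, 141.2154083251953), (67.10010528564453, 127.8482437133789), 1.5022038221359253) [[582.2000122070312, 204.1999969482422], [585.5999755859375, 76.4000015258789], [652.7000122070312, 78.19999694824219], [649.2999877929688, 206.0]]
```

View pics/p1.png

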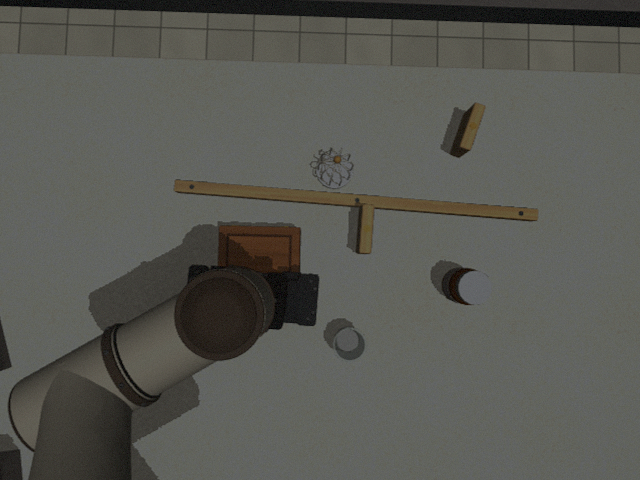

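The box is nearly square, with its back edge at row 227. The fingers push behind it and the bystanders are untouched. I keep going until it meets the ledge.

```bash
python3 -m jog '0.8 8 -0.4 0 0; 0.8 8 -0.4 0 0; 0.8 8 -0.4 0 0; 0.8 8 -0.5 0 0; 0.8 8 -0.4 0 0'
python3 -m jog '0.8 3 -0.2 0 0; 0.8 3 -0.1 0 0; 0.8 2 -0.1 0 0; 0.8 2 -0.1 0 0; 0.8 1 0 0 0'
```

```text
time_s: 4.4
tcp_pos: [0.5859, 0.1392, 0.0206]
ee_rot: [[-0.999, 0.054, -0.0], [0.054, 0.999, -0.0], [0.0, -0.0, -1.0]]
wrist_force: [-3.3, -0.0, 2.2]
gripper_width: 0.802
gripper_force: 1.6
time_s: 5.03
tcp_pos: [0.5965, 0.1389, 0.0206]
ee_rot: [[-0.999, 0.054, -0.0], [0.054, 0.999, -0.0], [0.0, -0.0, -1.0]]
wrist_force: [-4.1, -0.0, 1.0]
gripper_width: 0.797
gripper_force: 1.6
```

```bash
python3 -m jog '0.8 1.5 -0.1 0 0; 0.8 1.5 -0.1 0 0'; python3 -m jog '0.8 1.5 -0.1 0 0; 0.8 0 0 0 0'
```

```text
time_s: 5.28
tcp_pos: [0.5981, 0.1387, 0.0206]
ee_rot: [[-0.999, 0.054, -0.003], [0.054, 0.999, -0.001], [0.003, -0.001, -1.0]]
wrist_force: [-10.2, 3.4, 7.1]
gripper_width: 0.798
gripper_force: 5.0
time_s: 5.52
tcp_pos: [0.5981, 0.1387, 0.0206]
ee_rot: [[-0.999, 0.054, -0.006], [0.054, 0.999, -0.001], [0.006, -0.001, -1.0]]
wrist_force: [-12.0, 3.7, 6.7]
gripper_width: 0.8
gripper_force: 5.8
```

```bash
python3 -m jog '0.8 -15 0.8 0 0; 0.8 -20 1 0 0; 0 0 0 50 0; 0 0 0 50 0; 0 30 33 0 0'
python3 -m jog '0 30 33 0 0; 0 30 33 0 0; 0 0 0 0 0'
python3 - <<'E'
from h import *
d=cap("top"); save(d,"p2.png"); rc,bp,m=box_top(d); print(rc,bp.round(1).tolist()); print(r.sense()["tcp_pos"])
E
```

```text
time_s: 6.15
tcp_pos: [0.5992, 0.1739, 0.1271]
ee_rot: [[-0.998, 0.055, 0.012], [0.055, 0.998, 0.005], [-0.011, 0.006, -1.0]]
wrist_force: [1.5, 0.7, 0.2]
gripper_width: 0.545
gripper_force: 0.0
time_s: 6.52
tcp_pos: [0.6586, 0.2418, 0.1198]
ee_rot: [[-0.999, 0.052, 0.003], [0.052, 0.999, 0.001], [-0.003, 0.001, -1.0]]
wrist_force: [-0.2, -0.3, -0.1]
gripper_width: 0.2
gripper_force: 0.0
((655.2763671875, 135.61737060546875), (128.38150024414062, 91.43096160888672), 86.96133422851562) [[606.2000122070312, 73.9000015258789], [697.5, 69.0999984741211], [704.2999877929688, 197.3000030517578], [613.0, 202.10000610351562]]
[0.657179   0.24046268 0.11984315]
```

View pics/p2.png

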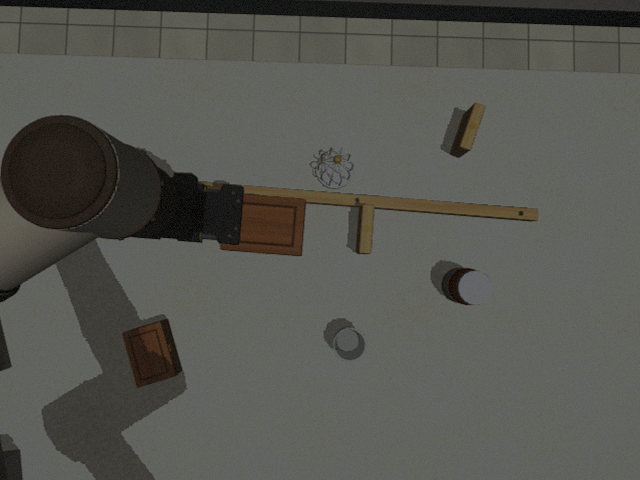

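The box is square and flush with the ledge, yaw −3.04°, and its right end is at column 304. I descend left of its end and push right.

```bash
python3 -m jog '0 0 0 -45 0; 0 0 0 -35 0; 0 0 0 -20 0; 0 0 0 0 0; 0 -0.6 -12 0 0'
python3 -m jog '0 -0.3 -6 0 0; 0 -0.4 -8 0 0; 0 -0.4 -8 0 0; 0 -0.4 -8 0 0; 0 -0.4 -8 0 0'
python3 -m jog '0 -0.4 -8 0 0; 0 -0.4 -8 0 0; 0 -0.4 -8 0 0; 0 -0.4 -8 0 0; 0 -0.4 -8 0 0'
python3 - <<'E'
from h import *
d=cap("top"); rc,bp,m=box_top(d); print(rc,bp.round(1).tolist()); save(d,"p3.png")
E
```

```text
time_s: 7.2
tcp_pos: [0.6566, 0.228, 0.0224]
ee_rot: [[-0.999, 0.052, 0.003], [0.052, 0.999, 0.001], [-0.003, 0.002, -1.0]]
wrist_force: [-0.2, -0.1, 0.8]
gripper_width: 0.003
gripper_force: 0.0
time_s: 7.82
tcp_pos: [0.6543, 0.1906, 0.022]
ee_rot: [[-0.999, 0.053, 0.003], [0.053, 0.999, 0.002], [-0.003, 0.002, -1.0]]
wrist_force: [-2.0, 5.4, 3.9]
gripper_width: 0.003
gripper_force: 3.1
time_s: 8.45
tcp_pos: [0.6522, 0.1507, 0.022]
ee_rot: [[-0.999, 0.053, 0.003], [0.053, 0.999, 0.002], [-0.003, 0.002, -1.0]]
wrist_force: [-2.8, 6.4, 4.3]
gripper_width: 0.005
gripper_force: 3.4
((649.5386962890625, 32.44565963745117), (49.70000076293945, 90.7069320678711), 86.47976684570312) [[602.7000122070312, 10.399999618530273], [693.2999877929688, 4.900000095367432], [696.2999877929688, 54.5], [605.7999877929688, 60.0]]
```

View pics/p3.png

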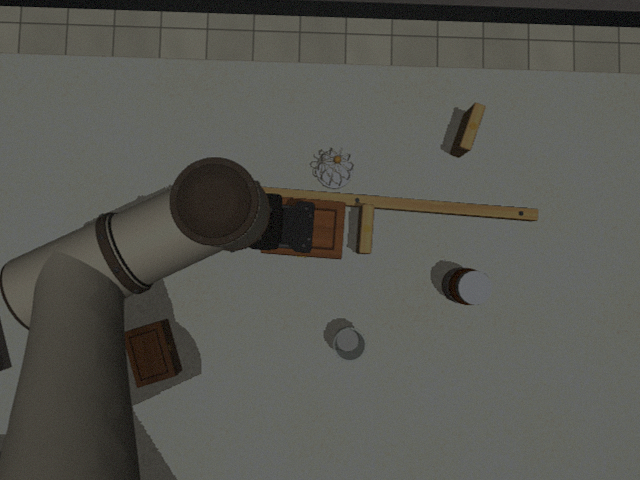

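The box is still flush. Its right end is at column 344 and the divider face at column 361, so about 28 mm remains.

```bash
python3 -m jog '0 -0.4 -7 0 0; 0 -0.3 -7 0 0; 0 -0.3 -5 0 0; 0 -0.2 -3 0 0; 0 -0.1 -2 0 0'
python3 -m jog '0 -0.1 -1.5 0 0; 0 -0.1 -1.5 0 0; 0 -0.1 -1 0 0; 0 0 0 0 0'
```

```text
time_s: 9.12
tcp_pos: [0.6509, 0.1268, 0.022]
ee_rot: [[-0.999, 0.053, 0.003], [0.053, 0.999, 0.002], [-0.002, 0.002, -1.0]]
wrist_force: [-2.3, 6.7, 5.5]
gripper_width: 0.006
gripper_force: 3.8
time_s: 9.62
tcp_pos: [0.6508, 0.1238, 0.022]
ee_rot: [[-0.999, 0.053, 0.003], [0.053, 0.999, 0.003], [-0.003, 0.003, -1.0]]
wrist_force: [-2.7, 8.6, 4.9]
gripper_width: 0.007
gripper_force: 4.9
```

```bash
python3 -m jog '0 -0.1 -1.5 0 0; 0 -0.1 -1 0 0; 0 0 0 0 0'; python3 -m jog '0 -0.1 -1.5 0 0; 0 0 0 0 0'
```

```text
time_s: 10.0
tcp_pos: [0.6508, 0.1237, 0.0221]
ee_rot: [[-0.999, 0.052, 0.005], [0.052, 0.999, 0.006], [-0.005, 0.006, -1.0]]
wrist_force: [-4.1, 14.5, 4.0]
gripper_width: 0.006
gripper_force: 8.2
time_s: 10.25
tcp_pos: [0.6509, 0.1236, 0.0221]
ee_rot: [[-0.999, 0.052, 0.006], [0.052, 0.999, 0.007], [-0.006, 0.007, -1.0]]
wrist_force: [-3.6, 20.0, 4.1]
gripper_width: 0.005
gripper_force: 10.2
```

The box is firmly against the divider. I back off and check.

```bash
python3 -m jog '0 0.5 10 0 0; 0 1.5 25 0 0; 0 0 0 50 0; 0 0 0 60 0; 0 -40 45 30 0'
python3 -m jog '0 -40 45 0 0; 0 -40 45 0 0; 0 -40 45 0 0; 0 -40 45 0 0; 0 0 0 0 0'
python3 - <<'E'
from h import *
d=cap("top"); rc,bp,m=box_top(d); print(rc,bp.round(1).tolist()); save(d,"p4.png")
D=np.array([692.6,-32.6]);ex=np.array([.9986,-.053]);ey=np.array([.053,.9986])
c=np.array(rc[0])-D; print("ledge frame",c@ex,c@ey, r.sense()["wrist_force"])
E
```

```text
time_s: 10.88
tcp_pos: [0.6173, 0.1936, 0.1618]
ee_rot: [[-0.998, 0.058, 0.006], [0.058, 0.998, 0.001], [-0.006, 0.002, -1.0]]
wrist_force: [0.0, 1.3, 0.2]
gripper_width: 0.008
gripper_force: 0.0
time_s: 11.5
tcp_pos: [0.452, 0.3772, 0.1584]
ee_rot: [[-0.999, 0.048, -0.0], [0.048, 0.999, -0.0], [0.0, -0.0, -1.0]]
wrist_force: [1.0, -0.3, 0.4]
gripper_width: 0.007
gripper_force: 0.0
((650.50390625, 44.63615417480469), (129.85870361328125, 91.29947662353516), 87.04019927978516) [[601.5999755859375, -17.799999237060547], [692.7000122070312, -22.600000381469727], [699.4000244140625, 107.0999984741211], [608.2999877929688, 111.80000305175781]]
ledge frame -46.13067539001467 74.89693059020995 [0.15387039 0.22028824 0.77125728]
```

View pics/p4.png

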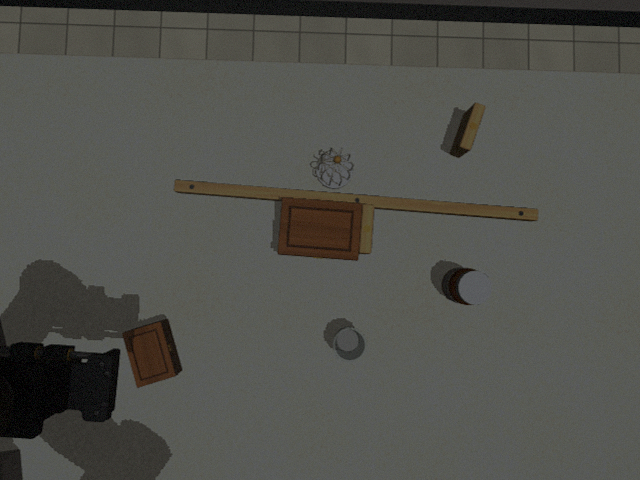

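The box (centre about (320,229)) is flush with the ledge and touches the divider at column 362. It measures (−46.1, 74.9) mm in the ledge frame, where the target is (−46, 75). The jar, cup and cage are unmoved and the hand is clear.

```bash
python3 -c "
from station import r
print(r.finish_job())"
```

```text
the job is handed in; nothing more can be done
None
```

The job is handed in: the box stands square and flush against the ledge and up against the divider, measured within about 0.2 mm and 0.1° of target (calibration is good to about 2 mm), with the jar, cup and birdcage unmoved and the hand clear; no verdict was returned.

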